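Index the dividing table to its red line

TASK

A heel lift is clamped on the small geared table of the dividing head; one full turn of the tilted handwheel moves the table one sixth of a turn. Crank the handwheel clockwise by its black handle as many turns as it takes to bring the table's red line to the yellow pointer, stopping with the handle at the red zero mark at the top of the dial, and do not crank past it. Then let go, and leave the spool, the red tin and the loose heel beside it where they are.

Things in the scene. Friction and masses are not known exactly. Their poses are not given: they have to be found in the camera images.
- dividing_head: Green dividing head, bolted down; place and yaw vary. Foot 290 x 150 mm (x -140 to +150 mm), 290 mm high. Origin: centre of the underside; z up, x away from the robot at yaw 0, y left. Handwheel at the -x end; geared table, 116 mm across, top 91 mm up, a black heel lift clamped on it, centred at x = +55 mm.
- lamp (a point): Front lower edge, middle, of the fixed dark lamp head (40 x 90 x 40 mm) on the overarm, at (-38, 0, 250) mm in the dividing head's frame. It overhangs the handwheel's upper side: a vertical gripper on the handle strikes it there, one leaned along the handwheel's axis has room.
- wheel_hub (a point): Centre of the handwheel in its rim's middle plane, (-90, 0, 115) mm in the dividing head's frame, with that frame's axes. The wheel's axis leans 30 degrees from vertical toward -x: outward (-0.5, 0, 0.866). Rim 108 mm across, 14 mm thick; hub rises 10 mm outward of this point; a fixed dial plate 136 mm across lies 16 mm behind.
- crank_grip (a point): Where to grip the handle: on its axis, 47 mm from the wheel's axis, 42 mm outward of the rim's middle plane. The handle, a round black sleeve 22 mm across, runs parallel to the wheel's axis, 12 to 64 mm outward of that plane, and spins freely on its pin, so it can be held without turning the tool. The point turns with the wheel: z outward, x from wheel axis to handle.
- handwheel (a joint): Handwheel angle, rad, grows clockwise as seen looking at its face. 0: handle at the top of its circle (toward the table), at the dial's red zero mark, and the table's red line at the pointer. Starts 1.8 to 3.3 turns before that (negative). Takes about 2 N at the handle; stays where left. Stops at -24 and +2.5.
- index_table (a joint): Angle of the geared table, rad, growing clockwise from above; always one sixth of the handwheel's angle; 0 when its red line is at the yellow pointer. Driven only by the handwheel.
- pointer (a point): Tip of the fixed yellow pointer at the right-hand (-y) side of the table, at (55, -62, 94) mm in the dividing head's frame. The table has six lines 60 degrees apart, one broad and red, five thin and black.
- tan_spool: Bystander: wooden spool of tan thread, 52 mm across and high, standing; origin at its underside.
- red_tin: Bystander: round dark red tin, 70 mm across, 24 mm high; origin at its underside.
- loose_heel: Bystander: black heel lift with nails, 68 x 74 x 15 mm, lying on the bench; origin at its underside.

How it is judged (in metres and radians):
At the end, for the whole second after the job is handed in: The handwheel rests with its handle within 0.26 rad (15 degrees) of the red zero mark and the table's red line within 0.06 rad (3.4 degrees) of the pointer; the handle is released and the wheel still (under 0.05 rad/s); spool, tin and loose heel within 25 mm of where they were (value of joint handwheel between -0.26 and 0.26 rad and value of joint index_table between -0.06 and 0.06 rad and velocity of joint handwheel between -0.05 and 0.05 rad/s and distance of each of tan_spool, red_tin, loose_heel from where it was at the start of the episode below 0.025 m); the robot touches nothing.
It fails at once if the handwheel is cranked more than 0.6 rad (34 degrees) past the zero mark (value of joint handwheel above 0.6 rad).
It fails at once if tan_spool is shoved more than 25 mm (distance of tan_spool from where it was at the start of the episode above 0.025 m).
It fails at once if red_tin is shoved more than 25 mm (distance of red_tin from where it was at the start of the episode above 0.025 m).
It fails at once if loose_heel is shoved more than 25 mm (distance of loose_heel from where it was at the start of the episode above 0.025 m).
It also fails if it takes over 58 s, if anything falls off the work surface, if the arm or the gripper's body presses on something with over 40 N, if the wrist force passes 120 N, or if a joint passes its speed limit or range.

ROBOT

A 6-joint arm with a two-finger parallel gripper is mounted at the origin on a cart in front of the work surface, level with it; the furniture and walls round the work are solid. World frame = base frame: x ahead of the robot, y to its left, z up, the work surface at z = 0. Lengths are in mm, angles in rad, forces in N, time in s.
With the tool pointing down it reaches from about 300 to 750 mm from the base axis. Payload 8.5 kg.
Tool frame: the origin (TCP) lies at the very end of the fingers, on their centre line; the grasp point (between the pads) lies 19 mm behind it (grip_depth is the distance from the TCP to the grasp point, in mm); z points along the fingers, y is the line along which they close (so a half turn about z gives the same grasp; the last joint's range is limited). The gripper opens to 85 mm and grips with 20 to 120 N. Pads are 22 mm wide; open, the fingers measure 114 mm over their backs; the gripper's body (76 mm by 85 mm) begins 54 mm behind the grasp point. The pads swing forward as they close: fully open they stand 13 mm farther back than shut.
Start: joints at [1.083, 0.381, 1.297, -0, 1.464, -0.215], TCP at [148.178, 529.645, 231.322] pointing down, gripper open.
Joint ranges: [-3.11, 3.11], [-0.89, 2.33], [0.22, 2.48], [-1.42, 4.56], [0.17, 2.85], [-2.88, 2.88]. Speed limits (rad/s): [2.39, 2.39, 3.14, 3.14, 3.14, 3.14].

INTERFACE

Orientations are given as [roll, pitch, yaw] about the fixed x, y, z axes, in that order (R = Rz(yaw) Ry(pitch) Rx(roll)).
In Python, from station import get_state, read_camera, camera_info, close_job, search_frame, masks_of, pinpoint, grip_depth gives the robot as it stands.
- The arm moves only by the shell command python3 -m inch 'ROWS' [OPENING] [FORCE]. ROWS is JSON, a list of rows, each a list of 2 entries, a list of its own where there are three numbers: the shift along the tool's x, y, z in units of 2.5 cm (1.0 is 2.5 cm), then the turn, a rotation vector about the tool's x, y, z in units of 5 degrees (1.0 is 5 degrees). A call has 1 to 10 rows; each row shifts and turns the commanded pose from where the row before left it, along the tool's axes as they then stand; what a row does not reach is not made up. A row lasts 1/12 s, in which the tool goes at most 41.7 mm and 7.16 degrees, less where a joint would pass 70% of its speed; a pose out of reach is approached as far as the arm can. A call with a number of a shift or a turn outside -1 to 1 is refused whole. A call with a gripper value outside its range is refused whole. OPENING is the gripper's target within -1 to 1 (shut at 1, half-way at 0, fully open at -1), set as the call begins (- or left out, the last holds). The fingers move at their own pace and stop on an object; FORCE is the grip in N (left out, the last holds). Time passes only in rows, so rows that do not move let the fingers close. It gives the time, the measured TCP pose, the force, the opening and the grip force at its end, in the units of the state.
- get_state(): the state, without advancing time (a new reading comes with each control period).
- read_camera(name): name is "scene" or "top"; returns (picture, depth): 384x512x3 uint8, blue, green, red; 384x512 float32, mm along the optical axis (not along the pixel's ray), 0 where there is no reading.
- camera_info(name): a dict with "camera_matrix" (3x3 intrinsics, pixels), "R" (3x3) and "t" (3): a world point X has camera coordinates R X + t. Camera axes: x right, y down, z forward; pixel columns grow to the right and rows downward; lengths in mm; the calibration is good to about 2 mm. A picture is of the moment at which its call begins. camera_info takes no time and is no camera call.
- close_job(): hands the job in; it is judged then, once.
Trained networks look in the newest picture that a camera, given by its name, has taken for a name from the list of things; names that differ only in an ending like _2 or _b are one class to them, and where a whole thing is asked for, a point or a joint stands for the part that bears it (a point fixed in the world has none). Each returns a list of dicts, best first, with "score" (0 to 1); they miss things now and then, are a little off and sometimes report something else, mostly with a low value. They report only what shows in the picture. A call takes as long as a camera call.
- search_frame(thing, camera): "centre" ([column, row] in pixels, amid what is visible of it).
- masks_of(thing, camera): "region" (384x512 bool, what is visible of it) and "centre" ([column, row] in pixels, amid what is visible of it).
- pinpoint(thing, camera): "centre" ([column, row] in pixels: a listed point, or the origin of a listed thing).
The state is a dict: "time": time; "joint_pos": joint angles; "joint_vel": joint speeds; "joint_efforts": joint torques, N m; "tool_pos": TCP position; "tcp_rot": TCP orientation; "contact_force": force on the tool from outside, world axes, zero at the start; "wrist_torque": the same for the moment, N m; "opening": finger opening in mm; "grasp_force": force on a finger pad.
Only numpy, scipy, OpenCV 4.12 (cv2) and the standard library are available. Lean on these libraries where they do the work, as an engineer would, in place of code of your own. Each camera call takes 0.05 s, during which the arm holds its last target. There are 200 camera calls.

## Working session

There is one attempt and no reset: what is moved stays moved. The work goes in short steps, Python scripts to look and compute and a shell command to move; the robot and the scene stay as the last step left them, time stands still between calls to the robot, and variables do not carry over. Pictures are saved under pics/ and viewed, at most 10 in all, crops included, and the job is handed in when it is done.

```bash
mkdir -p pics; ls
cat > h.py <<'E'
import numpy as np, cv2
from station import *
from scipy.spatial.transform import Rotation as Rn
def ray(cam,px):
    i=camera_info(cam);K=np.array(i["camera_matrix"]);R=np.array(i["R"]);t=np.array(i["t"])
    d=R.T@np.linalg.solve(K,[px[0],px[1],1.]);return -R.T@t,d
def proj(cam,X):
    i=camera_info(cam);p=np.array(i["camera_matrix"])@(np.array(i["R"])@np.asarray(X)+np.array(i["t"]));return p[:2]/p[2]
def tri(obs):
    A=np.zeros((3,3));b=np.zeros(3)
    L=[ray(c,p) for c,p in obs]
    for o,d in L:
        d=d/np.linalg.norm(d);P=np.eye(3)-np.outer(d,d);A+=P;b+=P@o
    X=np.linalg.solve(A,b);return X,[np.linalg.norm(np.cross(X-o,d/np.linalg.norm(d))) for o,d in L]
E
python3 - <<'E'
from h import *
for c in("scene","top"):
    im,d=read_camera(c);cv2.imwrite(f"pics/{c}0.png",im)
    np.save(f"{c}_d.npy",d)
P={}
for n in("dividing_head","lamp","wheel_hub","crank_grip","pointer","tan_spool","red_tin","loose_heel"):
    o=[]
    for c in("scene","top"):
        r=pinpoint(n,c)
        print(n,c,[(np.round(q["centre"],1).tolist(),round(q["score"],2)) for q in r[:2]])
        if r:o.append((c,r[0]["centre"]))
    if len(o)==2:print("   ",*[np.round(v,1) for v in tri(o)])
print(get_state(),grip_depth)
E
```

```text
pics
dividing_head scene [([281.4, 240.2], 0.64)]
dividing_head top [([273.0, 180.9], 0.74), ([296.2, 201.9], 0.62)]
    [692.4 154.1  -2.4] [4. 4.]
lamp scene [([272.6, 164.6], 0.63), ([202.5, 237.3], 0.34)]
lamp top [([282.2, 177.4], 0.61)]
    [653.6 146.2 255.8] [0.3 0.3]
wheel_hub scene [([258.8, 222.5], 0.59), ([200.8, 233.5], 0.55)]
wheel_hub top [([284.8, 208.6], 0.62)]
    [607.9 135.4 120.6] [2.3 2.3]
crank_grip scene [([268.1, 205.3], 0.57)]
crank_grip top [([291.5, 203.7], 0.7), ([211.0, 242.5], 0.23)]
    [617.1 121.9 174.4] [3.2 3.2]
pointer scene [([312.4, 213.7], 0.82)]
pointer top [([296.0, 145.0], 0.84)]
    [757.1 107.6  85.1] [0.4 0.4]
tan_spool scene [([242.3, 212.6], 0.77)]
tan_spool top [([211.3, 180.7], 0.86)]
    [6.857e+02 3.061e+02 5.000e-01] [1.9 1.9]
red_tin scene [([333.6, 278.6], 0.73)]
red_tin top [([346.9, 175.4], 0.72), ([298.1, 149.8], 0.32)]
    [705.2 -23.   -4.8] [0. 0.]
loose_heel scene [([201.6, 235.5], 0.69)]
loose_heel top [([213.1, 241.5], 0.65)]
    [540.4 297.4   2.9] [1.5 1.5]
{'time': 0.9, 'joint_pos': array([ 1.08267177e+00,  3.80591167e-01,  1.29743586e+00, -1.57003763e-05,
        1.46359590e+00, -2.15292521e-01]), 'joint_vel': array([ 6.26913693e-04, -8.18551833e-04, -1.36487474e-03,  7.05007717e-04,
        1.51978209e-05,  6.95355062e-04]), 'joint_efforts': array([-2.46232075e-04, -4.48323941e+01, -2.31462926e+01, -2.11144561e-04,
        6.19959010e-04,  3.24877124e-05]), 'tool_pos': array([148.18954437, 529.62640739, 231.31503445]), 'tcp_rot': array([-3.14155975e+00,  8.78267948e-06,  2.86876230e+00]), 'contact_force': array([-0.80861226, -0.12253881, -0.70616644]), 'wrist_torque': array([-0.00163161, -0.0071917 , -0.03418575]), 'grasp_force': 0.0, 'opening': 85.45821868573879} 18.700000000000003
```

```bash
cat > fit.py <<'E'
from h import *
from scipy.optimize import least_squares
B={"dividing_head":[0,0,0],"lamp":[-38,0,250],"wheel_hub":[-90,0,115],"pointer":[55,-62,94]}
O={("dividing_head","scene"):(281.4,240.2),("dividing_head","top"):(273,180.9),("lamp","scene"):(272.6,164.6),("lamp","top"):(282.2,177.4),("wheel_hub","scene"):(258.8,222.5),("wheel_hub","top"):(284.8,208.6),("pointer","scene"):(312.4,213.7),("pointer","top"):(296,145)}
W=lambda q,p:np.array([q[0],q[1],0])+Rn.from_euler("z",q[2]).apply(p)
r=least_squares(lambda q:np.concatenate([proj(c,W(q,B[n]))-O[n,c] for n,c in O]),[692,154,0],loss="soft_l1",x_scale=[1,1,.01])
print(r.x,np.round(r.fun.reshape(-1,2),1).tolist())
q=r.x
hub=W(q,B["wheel_hub"]);Rh=Rn.from_euler("z",q[2]).as_matrix()
ax=Rh@[-.5,0,.866];up=Rh@[.866,0,.5];rt=np.cross(up,ax)  # clockwise: up->right seen from outside
def grip(th,h=42):return hub+h*ax+47*(np.cos(th)*up+np.sin(th)*rt)
for c,px in(("scene",(268.1,205.3)),("top",(291.5,203.7))):
    o,d=ray(c,px);s=((hub+42*ax-o)@ax)/(d@ax);v=o+s*d-hub
    print(c,"theta",np.arctan2(v@rt,v@up),"rad",np.hypot(v@rt,v@up))
E
python3 fit.py
python3 - <<'E'
import cv2
for c,(a,b,e,f) in {"scene":(140,290,180,380),"top":(100,250,190,390)}.items():
    im=cv2.imread(f"pics/{c}0.png")[a:b,e:f];cv2.imwrite(f"pics/{c}0c.png",cv2.resize(im,None,fx=4,fy=4,interpolation=cv2.INTER_CUBIC))
E
```

```text
[6.91442283e+02 1.55255913e+02 2.28609458e-01] [[-2.0, -0.5], [0.5, -1.1], [-0.0, 2.0], [-0.3, -0.0], [-0.2, 2.5], [-0.5, 3.1], [0.7, -2.9], [0.5, -1.9]]
scene theta 0.3683735909004098 rad 44.409293387644155
top theta 0.38725001107514456 rad 36.67791327953033
```

View pics/scene0c.png

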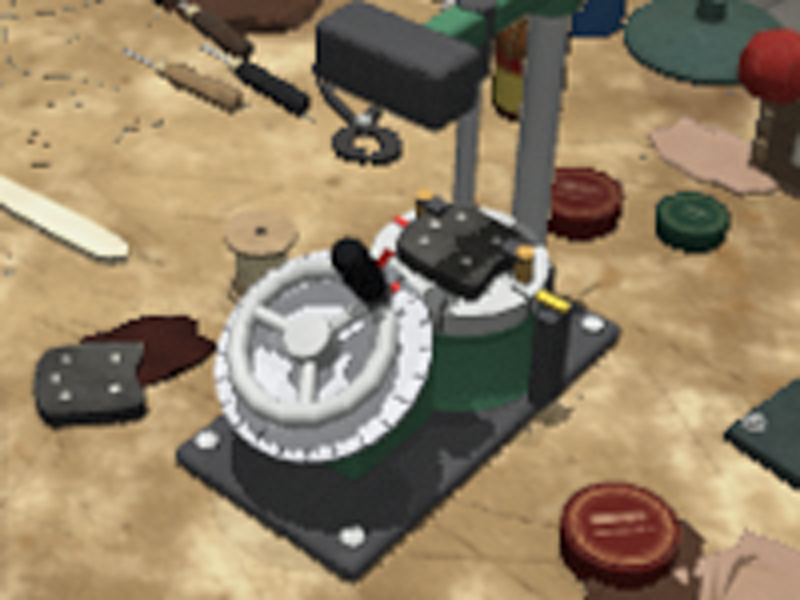

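View pics/top0c.png

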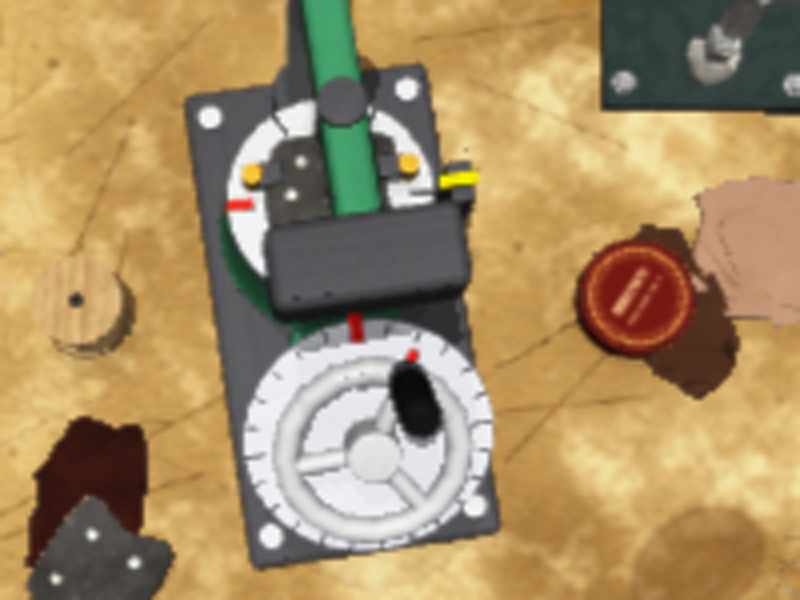

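The scene view shows the handle just right of the dial's zero (crop 360,270). In the top view the handle is at (413,400), the zero mark at (356,327) and the table's red line at the left (240,205), opposite the pointer. That puts the wheel about 3 turns before zero, less roughly 0.38 rad. The fit residuals are a bit large, so I'm refining with the foot corners and hub face.

```bash
cat > fit2.py <<'E'
from h import *
from scipy.optimize import least_squares
s=lambda x,y:("scene",(180+x/4,140+y/4)); t=lambda x,y:("top",(190+x/4,100+y/4))
hf=np.array([-90,0,115])+10*np.array([-.5,0,.866])
zm=np.array([-90,0,115])-16*np.array([-.5,0,.866])+63*np.array([.866,0,.5])
P=[([150,75,None],t(185,98)),([150,-75,None],t(425,65)),([-140,-75,None],t(498,530)),([-140,75,None],t(253,567)),
([-140,75,None],s(179,453)),([-140,-75,None],s(350,572)),([150,-75,None],s(620,328)),
(hf,s(308,338)),(hf,t(375,452)),([55,-62,94],s(538,294)),([55,-62,94],t(440,183)),(zm,t(356,327)),([-38,0,250],s(378,100)),([-38,0,250],t(370,310))]
W=lambda q,p:np.array([q[0],q[1],0])+Rn.from_euler("z",q[2]).apply([p[0],p[1],q[3] if p[2] is None else p[2]])
def solve():
    return least_squares(lambda q:np.concatenate([proj(c,W(q,p))-u for p,(c,u) in P]),[692,154,.2,12],loss="soft_l1",x_scale=[1,1,.01,1])
r=solve();q=r.x
hub=W(q,[-90,0,115]);Rh=Rn.from_euler("z",q[2]).as_matrix()
ax=Rh@[-.5,0,.8660254];up=Rh@[.8660254,0,.5];rt=np.cross(up,ax)
Rt=np.column_stack([-up,-rt,-ax])   # tool axes: x down-slope, y head-left, z into wheel
def grip(th,h=42):return hub+h*ax+47*(np.cos(th)*up+np.sin(th)*rt)
def theta(c,px,h):
    o,d=ray(c,px);k=((hub+h*ax-o)@ax)/(d@ax);v=o+k*d-hub
    return round(np.arctan2(v@rt,v@up),3),round(np.hypot(v@rt,v@up),1)
if __name__=="__main__":
    print(q,np.round(r.fun.reshape(-1,2),1).tolist(),"hub",hub,np.linalg.det(Rt))
    im=(cv2.imread("pics/top0.png"),cv2.imread("pics/scene0.png"))
    for c,d in(("top",im[0]),("scene",im[1])):
        r=masks_of("crank_grip",c); print([(x["score"],x["centre"]) for x in r[:2]])
    print(theta("scene",(268.1,205.3),42),theta("top",(291.5,203.7),42))
    for n,(c,u) in (("end s",s(347,250)),("end t",t(404,375)),("base t",t(425,432)),("base s",s(375,292))):
        print(n,theta(c,u,64 if "end" in n else 12))
    D=np.load("top_d.npy")
    for n,X in(("table",W(q,[90,20,91])),):
        pass
    th=.38
    T=grip(th,23+90);S=get_state();R0=Rn.from_euler("xyz",S["tcp_rot"]).as_matrix()
    print("pre",T,"grasp TCP",grip(th,23.3));print("rotvec/5deg tool",np.degrees(Rn.from_matrix(R0.T@Rt).as_rotvec())/5,"shift tool units",R0.T@(T-S["tool_pos"])/25)
E
python3 fit2.py
```

```text
[6.91914404e+02 1.51401771e+02 1.59001208e-01 8.28921928e+00] [[-0.8, -1.1], [0.1, -1.6], [1.2, -0.0], [-0.6, 0.1], [-2.1, 0.1], [0.4, 1.2], [1.0, 0.3], [-0.8, -1.6], [0.0, 1.0], [0.2, -0.6], [0.3, -1.3], [0.1, 0.2], [-1.6, 1.9], [0.1, -0.1]] hub [603.04967106 137.15188285 115.        ] 0.9999999868903197
[(0.88, [283.2, 210.1]), (0.49, [274.6, 171.5])]
[(0.86, [259.0, 222.8]), (0.73, [284.4, 219.2])]
(np.float64(0.395), np.float64(46.0)) (np.float64(0.414), np.float64(38.7))
end s (np.float64(0.526), np.float64(47.6))
end t (np.float64(0.217), np.float64(68.0))
base t (np.float64(1.204), np.float64(29.2))
base s (np.float64(0.539), np.float64(46.9))
pre [587.34542074 116.97765469 234.68448914] grasp TCP [631.6296791  124.07884904 157.00201076]
rotvec/5deg tool [-1.29547137 -5.90602833 -4.83361859] shift tool units [-21.36452694 -11.16270389  -0.13422823]
```

```bash
R='[[-0.95,-0.55,0],[0,0,0]]'; python3 -m inch '[[[-0.95,-0.55,0],[0,0,0]],[[-0.95,-0.55,0],[0,0,0]],[[-0.95,-0.55,0],[0,0,0]],[[-0.95,-0.55,0],[0,0,0]],[[-0.95,-0.55,0],[0,0,0]],[[-0.95,-0.55,0],[0,0,0]],[[-0.95,-0.55,0],[0,0,0]],[[-0.95,-0.55,0],[0,0,0]],[[-0.95,-0.55,0],[0,0,0]],[[-0.95,-0.55,0],[0,0,0]]]' -1 40; python3 -m inch '[[[-0.95,-0.55,0],[0,0,0]],[[-0.95,-0.55,0],[0,0,0]],[[-0.95,-0.55,0],[0,0,0]],[[-0.95,-0.55,0],[0,0,0]],[[-0.95,-0.55,0],[0,0,0]],[[-0.95,-0.55,0],[0,0,0]],[[-0.95,-0.55,0],[0,0,0]],[[-0.95,-0.55,0],[0,0,0]]]'
python3 -m inch '[[[0,0,0],[-0.16,-0.74,-0.6]],[[0,0,0],[-0.16,-0.74,-0.6]],[[0,0,0],[-0.16,-0.74,-0.6]],[[0,0,0],[-0.16,-0.74,-0.6]],[[0,0,0],[-0.16,-0.74,-0.6]],[[0,0,0],[-0.16,-0.74,-0.6]],[[0,0,0],[-0.16,-0.74,-0.6]],[[0,0,0],[-0.16,-0.74,-0.6]],[[0,0,0],[0,0,0]]]'
cat > go.py <<'E'
from fit2 import *
import sys
th=float(sys.argv[1]);h=float(sys.argv[2])
T=grip(th,h);S=get_state();R0=Rn.from_euler("xyz",S["tcp_rot"]).as_matrix()
print("t",S["time"],"q",np.round(S["joint_pos"],2),"F",np.round(S["contact_force"],1),"open",S["opening"])
print("rot/5deg",np.round(np.degrees(Rn.from_matrix(R0.T@Rt).as_rotvec())/5,2),"shift",np.round(R0.T@(T-S["tool_pos"])/25,2))
v=S["tool_pos"]-hub;print("tcp: theta",np.arctan2(v@rt,v@up),"rad",np.hypot(v@rt,v@up),"out",v@ax)
E
python3 go.py .45 113
python3 - <<'E'
from fit2 import *
for n,(c,u) in (("end t",t(423,427)),("base t",t(404,375)),("end s",s(347,250)),("base s",s(375,292))): print(n,theta(c,u,64 if "end" in n else 12))
E
```

```text
time: 1.83
tool_pos: [340.6, 332.2, 231.5]
tcp_rot: [3.141, 0.0, 2.869]
contact_force: [-0.4, 0.4, -0.5]
opening: 85.6
grasp_force: 0.0
time: 2.5
tool_pos: [494.0, 175.0, 231.4]
tcp_rot: [3.142, 0.0, 2.869]
contact_force: [0.1, 0.8, 0.0]
opening: 85.3
grasp_force: 0.0
time: 3.25
tool_pos: [491.5, 175.9, 230.6]
tcp_rot: [-3.14, 0.525, -2.983]
contact_force: [1.0, -0.3, -0.6]
opening: 85.3
grasp_force: 0.0
t 3.25 q [ 0.1   0.15  1.75  0.04  0.73 -1.65] F [ 1.  -0.3 -0.6] open 85.29068358978056
rot/5deg [-0.02  0.01 -0.01] shift [-2.99 -3.05  1.57]
tcp: theta -2.0946311590658255 rad 64.56207562558002 out 152.11171506497612
end t (np.float64(0.513), np.float64(43.1))
base t (np.float64(0.417), np.float64(48.4))
end s (np.float64(0.526), np.float64(47.6))
base s (np.float64(0.539), np.float64(46.9))
```

```bash
python3 -m inch '[[[-0.75,-0.78,0.4],[0,0,0]],[[-0.75,-0.78,0.4],[0,0,0]],[[-0.75,-0.78,0.4],[0,0,0]],[[-0.75,-0.78,0.4],[0,0,0]],[[0,0,0],[0,0,0]],[[0,0,0],[0,0,0]]]'
python3 go.py .5 23.3
python3 - <<'E'
from fit2 import *
for c,(a,b,e,f) in {"scene":(140,290,180,380),"top":(100,250,190,390)}.items():
    im,_=read_camera(c)
    p=proj(c,grip(.5,12)),proj(c,grip(.5,64))
    k=cv2.resize(im[a:b,e:f],None,fx=2,fy=2,interpolation=cv2.INTER_CUBIC)
    for u in p: cv2.circle(k,tuple(int(x) for x in (u-[e,a])*2),2,(255,255,0),-1)
    if c=="scene":K=k
cv2.imwrite("pics/pre.png",np.hstack([K,k]))
E
```

```text
time: 3.75
tool_pos: [590.0, 111.4, 233.9]
tcp_rot: [3.141, 0.523, -2.989]
contact_force: [-0.4, 0.6, -0.2]
opening: 85.5
grasp_force: 0.0
t 3.75 q [-0.06  0.27  1.56  0.14  0.8  -1.85] F [-0.4  0.6 -0.2] open 85.45092379828381
rot/5deg [-0.03 -0.01 -0.06] shift [0.14 0.04 3.53]
tcp: theta 0.4800556934162095 rad 50.52988268555043 out 111.44877152468013
```

View pics/pre.png

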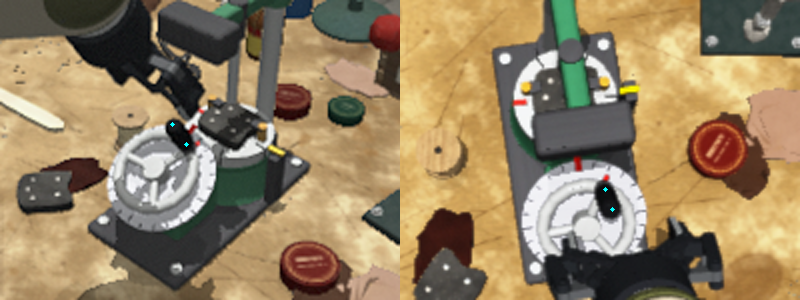

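The predicted handle axis (cyan dots) lies on the black sleeve in both views, at (605,190)-(612,210) in the top half. Going straight in along the axis.

```bash
python3 -m inch '[[[0.03,0.01,0.6],[0,0,0]],[[0.03,0.01,0.6],[0,0,0]],[[0.03,0.01,0.6],[0,0,0]],[[0.03,0,0.6],[0,0,0]],[[0.02,0,0.6],[0,0,0]],[[0,0,0.5],[0,0,0]],[[0,0,0],[0,0,0]],[[0,0,0],[0,0,0]]]'
python3 go.py .5 23.3
python3 -m inch '[[[0,0,0],[0,0,0]],[[0,0,0],[0,0,0]],[[0,0,0],[0,0,0]],[[0,0,0],[0,0,0]],[[0,0,0],[0,0,0]],[[0,0,0],[0,0,0]],[[0,0,0],[0,0,0]],[[0,0,0],[0,0,0]],[[0,0,0],[0,0,0]],[[0,0,0],[0,0,0]]]' 1 40
python3 -m inch '[[[0,0,0],[0,0,0]],[[0,0,0],[0,0,0]],[[0,0,0],[0,0,0]],[[0,0,0],[0,0,0]]]'
python3 go.py .5 23.3
python3 - <<'E'
from fit2 import *
for c,(a,b,e,f) in {"scene":(140,290,180,380),"top":(100,250,190,390)}.items():
    im,_=read_camera(c)
    k=cv2.resize(im[a:b,e:f],None,fx=2,fy=2,interpolation=cv2.INTER_CUBIC)
    if c=="scene":K=k
cv2.imwrite("pics/grasp.png",np.hstack([K,k]))
E
```

```text
time: 4.52
tool_pos: [629.0, 119.8, 156.7]
tcp_rot: [-3.141, 0.524, -2.985]
contact_force: [-0.3, -0.4, 0.2]
opening: 85.2
grasp_force: 0.0
t 4.5167 q [-0.04  0.43  1.57  0.16  0.63 -1.87] F [-0.3 -0.4  0.2] open 85.16786450501299
rot/5deg [-0.02 -0.   -0.02] shift [-0.02 -0.05  0.05]
tcp: theta 0.48160372456839456 rad 45.86818360656795 out 24.657866898924688
time: 5.35
tool_pos: [629.2, 119.3, 157.2]
tcp_rot: [-3.141, 0.525, -2.985]
contact_force: [-4.1, -2.0, 6.1]
opening: 20.7
grasp_force: 39.0
time: 5.68
tool_pos: [629.3, 119.2, 157.2]
tcp_rot: [-3.141, 0.525, -2.985]
contact_force: [-5.1, -0.6, 5.6]
opening: 20.8
grasp_force: 39.0
t 5.6833 q [-0.04  0.43  1.57  0.16  0.63 -1.87] F [-5.1 -0.6  5.6] open 20.84845724543114
rot/5deg [-0.03  0.01 -0.03] shift [-0.01 -0.03  0.07]
tcp: theta 0.4885936121172176 rad 46.5287311201616 out 25.034229043599385
```

View pics/grasp.png

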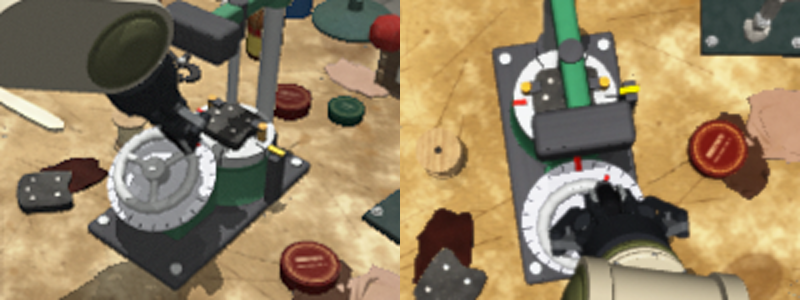

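Grip holds (20.8 mm opening, 39 N, radius 46.5 mm). About 1052° to go. Starting with a short clockwise trial arc.

```bash
python3 -m inch '[[[0.03,-0.06,0],[0,0,0]],[[0.30,-0.39,0],[0,0,0]],[[0.39,-0.30,0],[0,0,0]],[[0.45,-0.19,0],[0,0,0]],[[0.49,-0.06,0],[0,0,0]]]' - 60
python3 go.py 1.571 25
```

```text
time: 6.2
tool_pos: [598.3, 88.5, 136.9]
tcp_rot: [-3.14, 0.527, -2.986]
contact_force: [-0.8, 5.9, 4.9]
opening: 20.5
grasp_force: 59.6
t 6.2 q [-0.1   0.4   1.7   0.25  0.54 -2.01] F [-0.8  5.9  4.9] open 20.526185924498748
rot/5deg [-0.03  0.04 -0.03] shift [0.01 0.01 0.01]
tcp: theta 1.5655002188628544 rad 47.30103865971391 out 25.153996694897256
```

```bash
python3 -m inch '[[[0.49,0.06,0],[0,0,0]],[[0.45,0.19,0],[0,0,0]],[[0.39,0.30,0],[0,0,0]],[[0.30,0.39,0],[0,0,0]],[[0.19,0.45,0],[0,0,0]],[[0.06,0.49,0],[0,0,0]],[[-0.06,0.49,0],[0,0,0]],[[-0.19,0.45,0],[0,0,0]],[[-0.30,0.39,0],[0,0,0]],[[-0.39,0.30,0],[0,0,0]]]'
python3 go.py 4.189 25
```

```text
time: 7.03
tool_pos: [564.4, 172.9, 125.2]
tcp_rot: [-3.14, 0.526, -2.985]
contact_force: [-1.0, -10.2, 8.2]
opening: 20.0
grasp_force: 60.1
t 7.0333 q [ 0.08  0.4   1.75  0.08  0.47 -1.71] F [ -1.  -10.2   8.2] open 20.001635274067862
rot/5deg [-0.03  0.03 -0.02] shift [ 0.02 -0.03  0.01]
tcp: theta -2.079080701407404 rad 47.368420598040615 out 25.136408119739396
```

240 → 390 (=30°).

```bash
python3 -m inch '[[[-0.45,0.18,0],[0,0,0]],[[-0.49,0.06,0],[0,0,0]],[[-0.49,-0.06,0],[0,0,0]],[[-0.45,-0.19,0],[0,0,0]],[[-0.39,-0.30,0],[0,0,0]],[[-0.30,-0.39,0],[0,0,0]],[[-0.19,-0.45,0],[0,0,0]],[[-0.06,-0.49,0],[0,0,0]],[[0.06,-0.49,0],[0,0,0]],[[0.19,-0.45,0],[0,0,0]]]'
python3 go.py 0.5236 25
```

```text
time: 7.87
tool_pos: [628.8, 117.4, 156.9]
tcp_rot: [3.142, 0.524, -2.985]
contact_force: [-9.2, 3.2, 6.1]
opening: 20.2
grasp_force: 60.3
t 7.8667 q [-0.04  0.42  1.58  0.17  0.63 -1.88] F [-9.2  3.2  6.1] open 20.23619594185139
rot/5deg [-0.02  0.01 -0.03] shift [-0.02  0.    0.  ]
tcp: theta 0.5301747713491134 rad 46.62248713168933 out 25.119251793105526
```

```bash
python3 -m inch '[[[0.30,-0.39,0],[0,0,0]],[[0.39,-0.30,0],[0,0,0]],[[0.45,-0.19,0],[0,0,0]],[[0.49,-0.06,0],[0,0,0]],[[0.49,0.06,0],[0,0,0]],[[0.45,0.19,0],[0,0,0]],[[0.39,0.30,0],[0,0,0]],[[0.30,0.39,0],[0,0,0]],[[0.19,0.45,0],[0,0,0]],[[0.06,0.49,0],[0,0,0]]]'
python3 go.py 3.1416 25
python3 - <<'E'
from fit2 import *
im,_=read_camera("top");a,b,e,f=100,250,190,390
cv2.imwrite("pics/mid.png",cv2.resize(im[a:b,e:f],None,fx=3,fy=3,interpolation=cv2.INTER_CUBIC))
E
```

```text
time: 8.7
tool_pos: [549.8, 128.7, 112.9]
tcp_rot: [-3.14, 0.525, -2.986]
contact_force: [-3.7, -2.9, 9.0]
opening: 20.6
grasp_force: 60.7
t 8.7 q [-0.02  0.38  1.83  0.21  0.42 -1.92] F [-3.7 -2.9  9. ] open 20.59548567667133
rot/5deg [-0.03  0.02 -0.03] shift [-0.03 -0.    0.  ]
tcp: theta -3.1404086994813354 rad 47.72773669832706 out 25.101774769249378
```

View pics/mid.png

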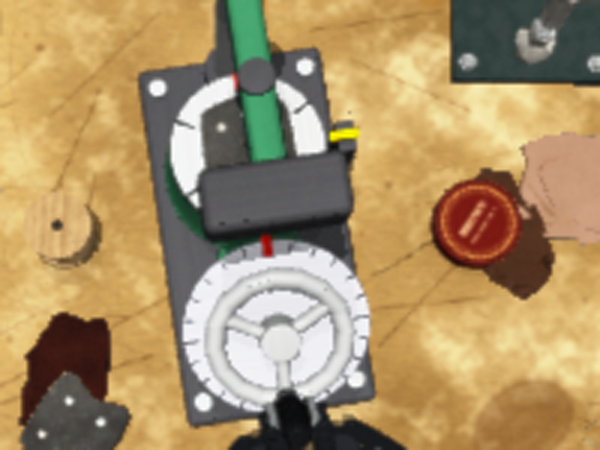

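The handle is at the bottom of its circle. The red line now shows at the far side of the table (235,82), a quarter turn before the pointer, so exactly 1.5 turns remain.

```bash
python3 -m inch '[[[-0.08,0.49,0],[0,0,0]],[[-0.19,0.45,0],[0,0,0]],[[-0.30,0.39,0],[0,0,0]],[[-0.39,0.30,0],[0,0,0]],[[-0.45,0.19,0],[0,0,0]],[[-0.49,0.06,0],[0,0,0]],[[-0.49,-0.06,0],[0,0,0]],[[-0.45,-0.19,0],[0,0,0]],[[-0.39,-0.30,0],[0,0,0]],[[-0.30,-0.39,0],[0,0,0]]]'
python3 go.py 5.76 25
```

```text
time: 9.58
tool_pos: [621.4, 163.7, 156.9]
tcp_rot: [-3.14, 0.522, -2.984]
contact_force: [-14.8, -6.0, 6.6]
opening: 20.3
grasp_force: 61.2
t 9.5833 q [ 0.05  0.43  1.56  0.09  0.63 -1.73] F [-14.8  -6.    6.6] open 20.3204541607622
rot/5deg [-0.02 -0.02 -0.02] shift [-0.02  0.01  0.  ]
tcp: theta -0.5234253226335013 rad 46.52847333165813 out 25.09522626834008
```

```bash
python3 -m inch '[[[-0.19,-0.45,0],[0,0,0]],[[-0.06,-0.49,0],[0,0,0]],[[0.06,-0.49,0],[0,0,0]],[[0.19,-0.45,0],[0,0,0]],[[0.30,-0.39,0],[0,0,0]],[[0.39,-0.30,0],[0,0,0]],[[0.45,-0.19,0],[0,0,0]],[[0.49,-0.06,0],[0,0,0]],[[0.49,0.06,0],[0,0,0]],[[0.45,0.19,0],[0,0,0]]]'
python3 go.py 2.094 25
```

```text
time: 10.42
tool_pos: [577.6, 90.9, 125.3]
tcp_rot: [-3.139, 0.527, -2.986]
contact_force: [-1.4, 0.1, 7.3]
opening: 20.5
grasp_force: 60.4
t 10.4167 q [-0.1   0.39  1.77  0.27  0.49 -2.04] F [-1.4  0.1  7.3] open 20.507557404491205
rot/5deg [-0.05  0.04 -0.03] shift [0.02 0.04 0.  ]
tcp: theta 2.0746749308636616 rad 47.532187002759414 out 25.1238749326991
```

```bash
python3 -m inch '[[[0.39,0.30,0],[0,0,0]],[[0.30,0.39,0],[0,0,0]],[[0.19,0.45,0],[0,0,0]],[[0.06,0.49,0],[0,0,0]],[[-0.06,0.49,0],[0,0,0]],[[-0.19,0.45,0],[0,0,0]],[[-0.30,0.39,0],[0,0,0]],[[-0.39,0.30,0],[0,0,0]],[[-0.45,0.19,0],[0,0,0]],[[-0.49,0.06,0],[0,0,0]]]'
python3 go.py 4.712 25
```

```text
time: 11.25
tool_pos: [583.9, 181.8, 137.2]
tcp_rot: [-3.139, 0.525, -2.984]
contact_force: [-4.9, -14.0, 7.6]
opening: 20.2
grasp_force: 61.0
t 11.25 q [ 0.1   0.41  1.67  0.06  0.53 -1.67] F [ -4.9 -14.    7.6] open 20.218776714813103
rot/5deg [-0.04  0.02 -0.01] shift [ 0.04 -0.    0.  ]
tcp: theta -1.5520497753274562 rad 47.073098973637066 out 25.12599718472358
```

```bash
python3 -m inch '[[[-0.49,-0.06,0],[0,0,0]],[[-0.45,-0.19,0],[0,0,0]],[[-0.39,-0.30,0],[0,0,0]],[[-0.30,-0.39,0],[0,0,0]],[[-0.19,-0.45,0],[0,0,0]],[[0,0,0],[0,0,0]]]'
python3 go.py 0 25
```

```text
time: 11.75
tool_pos: [627.7, 151.6, 159.3]
tcp_rot: [-3.14, 0.523, -2.986]
contact_force: [-10.1, -4.5, 7.4]
opening: 20.5
grasp_force: 61.3
t 11.75 q [ 0.03  0.43  1.55  0.1   0.64 -1.76] F [-10.1  -4.5   7.4] open 20.5180291990031
rot/5deg [-0.04 -0.01 -0.03] shift [-0.07 -0.42  0.01]
tcp: theta -0.226453186184982 rad 46.39465590232185 out 25.095957648855226
```

```bash
python3 -m inch '[[[-0.03,-0.2,0],[0,0,0]],[[-0.01,-0.21,0],[0,0,0]],[[0,0,0],[0,0,0]],[[0,0,0],[0,0,0]]]'
python3 go.py 0 25
python3 - <<'E'
from fit2 import *
im,_=read_camera("top");a,b,e,f=100,250,190,390
im2,_=read_camera("scene")
k=[cv2.resize(im[100:250,215:345],None,fx=3,fy=3,interpolation=cv2.INTER_CUBIC),cv2.resize(im2[140:290,230:360],None,fx=3,fy=3,interpolation=cv2.INTER_CUBIC)]
cv2.imwrite("pics/zero.png",np.hstack(k))
E
```

```text
time: 12.08
tool_pos: [630.0, 143.0, 159.9]
tcp_rot: [-3.14, 0.524, -2.985]
contact_force: [-7.6, -3.3, 7.2]
opening: 20.7
grasp_force: 61.0
t 12.0833 q [ 0.01  0.43  1.55  0.12  0.64 -1.79] F [-7.6 -3.3  7.2] open 20.666180330191978
rot/5deg [-0.03  0.01 -0.03] shift [-0.03 -0.06  0.  ]
tcp: theta -0.03169737269214288 rad 46.36012971983378 out 25.097878330692616
```

View pics/zero.png

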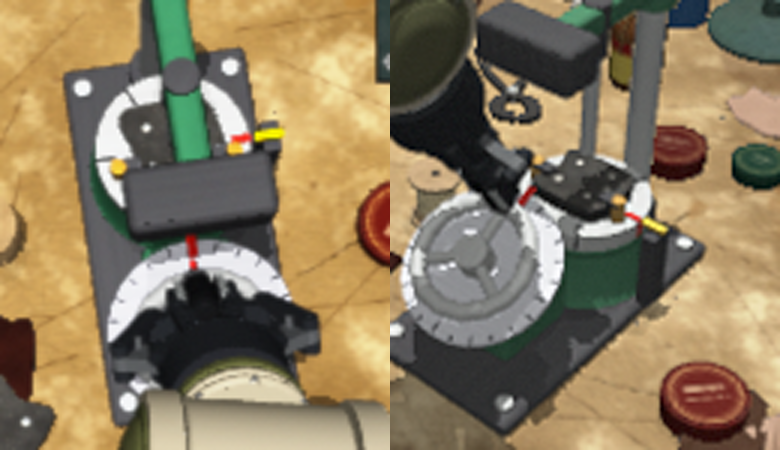

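Red line meets the yellow pointer in both views (240,138 / 632,216) and the handle stands at the red zero mark. Releasing and backing out along the axis.

```bash
python3 -m inch '[[[0,0,0],[0,0,0]],[[0,0,0],[0,0,0]],[[0,0,0],[0,0,0]],[[0,0,0],[0,0,0]],[[0,0,0],[0,0,0]],[[0,0,0],[0,0,0]],[[0,0,0],[0,0,0]],[[0,0,0],[0,0,0]],[[0,0,0],[0,0,0]],[[0,0,0],[0,0,0]]]' -1
python3 -m inch '[[[0,0,-0.4],[0,0,0]],[[0,0,-0.6],[0,0,0]],[[0,0,-0.6],[0,0,0]],[[0,0,-0.6],[0,0,0]],[[0.2,0,-0.6],[0,0,0]],[[0.5,0,-0.6],[0,0,0]],[[0.7,0,-0.4],[0,0,0]],[[0.7,0,0],[0,0,0]],[[0.5,0,0],[0,0,0]],[[0.3,0,0],[0,0,0]]]'
python3 -m inch '[[[0.7,0,-0.4],[0,0,0]],[[0.7,0,-0.4],[0,0,0]],[[0.7,0,-0.4],[0,0,0]],[[0.7,0,-0.4],[0,0,0]],[[0.4,0,-0.2],[0,0,0]],[[0,0,0],[0,0,0]],[[0,0,0],[0,0,0]]]'
python3 - <<'E'
from fit2 import *
im,_=read_camera("top");im2,_=read_camera("scene")
k=[cv2.resize(im[100:250,215:345],None,fx=3,fy=3,interpolation=cv2.INTER_CUBIC),cv2.resize(im2[140:290,230:360],None,fx=3,fy=3,interpolation=cv2.INTER_CUBIC)]
cv2.imwrite("pics/end.png",np.hstack(k))
E
```

```text
time: 13.02
tool_pos: [630.4, 143.5, 159.6]
tcp_rot: [-3.141, 0.525, -2.985]
contact_force: [-0.4, 0.2, -0.3]
opening: 85.0
grasp_force: 0.0
time: 13.85
tool_pos: [519.8, 126.3, 205.6]
tcp_rot: [-3.141, 0.524, -2.985]
contact_force: [-0.3, -0.5, 0.3]
opening: 85.7
grasp_force: 0.0
time: 14.43
tool_pos: [431.4, 112.0, 205.1]
tcp_rot: [-3.14, 0.526, -2.986]
contact_force: [1.0, -0.1, 0.0]
opening: 85.2
grasp_force: 0.0
```

View pics/end.png

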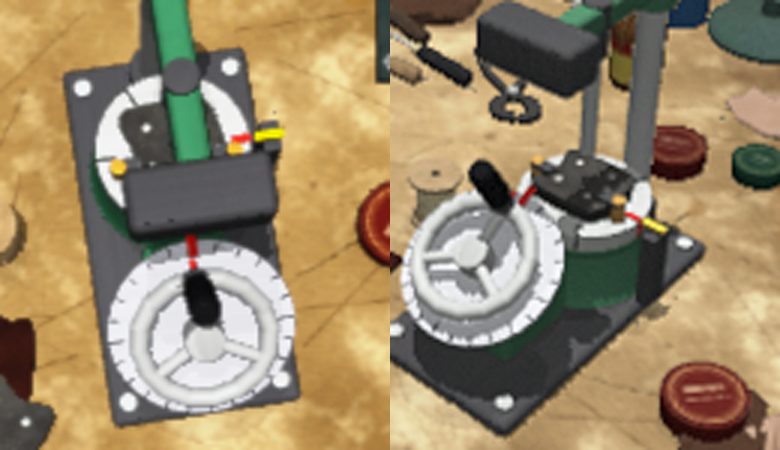

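The handle (200,298) points at the red zero mark (192,250), the table's red line is at the pointer, and the gripper is clear. Handing in.

```bash
python3 -c "from station import *; print(close_job())"
```

```text
the job is handed in; nothing more can be done
None
```

I cranked the handwheel about 2.9 turns clockwise to the red zero mark, which put the table's red line at the yellow pointer; I then released the handle, backed the arm clear without touching the spool, tin or loose heel, and handed the job in (no verdict was returned).

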